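# Cure a batch of fibre holders

### The job

Cure this batch of fibre holders: first stand every holder upright in the curing bed, one to a pocket, then push the blower plunger fully down and let it come back up. With the holders still in the bed, twist the start knob clockwise to its stop, hold it there for two seconds and let it spring back; only then move all the holders onto the round black plate, standing upright and well on it. Leave the bottle, the steel pot and the screwdriver where they are.

Things in the scene. Friction and masses are not known exactly. Their poses are not given: they have to be found in the camera images.
- holder1: fibre holder, bare aluminium (three or four alike, one may be absent): round flanged foot 40 mm across and 14 mm high, with a slim round stem 16 mm across rising from its middle to 50 mm above the underside. Origin: centre of the underside; z runs up the stem. Grip it by the stem.
- holder2: fibre holder, bare aluminium (three or four alike, one may be absent): round flanged foot 40 mm across and 14 mm high, with a slim round stem 16 mm across rising from its middle to 50 mm above the underside. Origin: centre of the underside; z runs up the stem. Grip it by the stem.
- holder3: fibre holder, bare aluminium (three or four alike, one may be absent): round flanged foot 40 mm across and 14 mm high, with a slim round stem 16 mm across rising from its middle to 50 mm above the underside. Origin: centre of the underside; z runs up the stem. Grip it by the stem.
- holder4: fibre holder, bare aluminium (three or four alike, one may be absent): round flanged foot 40 mm across and 14 mm high, with a slim round stem 16 mm across rising from its middle to 50 mm above the underside. Origin: centre of the underside; z runs up the stem. Grip it by the stem.
- curing_bed: fixed white base 150 x 150 mm topped by 2 x 2 open pockets, 62 mm square inside, centred at x = +-33, y = +-33 mm in its frame; pocket floors 30 mm and their grey walls (4 to 6 mm thick) 39 mm above the bench. A white lamp bar 62 mm high runs along its far (+x) side, from x = 75 to 101 mm. Origin: centre of the underside, on the bench
- fibre_plate: flat round black plate, 180 mm across, fixed on a grey foot; its top is 24 mm above the bench. Origin: centre of the underside, on the bench
- switch_box: grey box 80 x 80 x 50 mm high, fixed, with the start knob in the middle of its top. Origin: centre of its underside
- knob_grip (a point): point on the start knob's axis at the height to grip, 77 mm above the bench. The knob is a black upright bar 44 mm long, 14 mm thick, standing from 56 to 82 mm above the bench over a black skirt 50 mm across (top at 56 mm). The point turns with the knob: its x axis runs along the bar, z up
- start_knob (a joint): start knob angle, rad: 0 at rest, grows as the knob is turned clockwise seen from above, to the stop at 1.2; a spring (about 0.1 N m at the stop) returns it to 0 when let go
- blower: air blower, fixed: grey round foot 72 mm across, aluminium barrel 48 mm across and 60 mm high, the plunger on top. Origin: centre of its underside
- plunger_top (a point): middle of the top of the plunger's black mushroom head, 38 mm across; 86 mm above the bench when up. It moves with the head
- plunger (a joint): plunger travel, m: 0 when up, 0.012 fully down; a spring (about 8 N fully down) lifts it again
- wash_bottle: bystander: white plastic bottle, 64 mm across, 150 mm high; origin at the centre of its underside
- swab_pot: bystander: open steel pot, 60 mm across, 70 mm high; origin at the centre of its underside
- screwdriver: bystander: screwdriver lying on the bench, 150 mm long along its x axis; origin near its middle, at bench level
Things that resemble listed ones, but are neither listed nor needed, are in the scene too. What is shaped like the holder1 but green is not meant.

How it is judged:
By the outcome, as a careful person would: the job done as asked, in the order asked, and still so for the second after the job is handed in, with the robot touching nothing.
Of holder1, holder2, holder3, holder4 only 3 to 4 are there at a start; the rules pass over those that are not, and their reading is None.
At some moment in a run one of holder1, holder2, holder3, holder4 may be knocked a few centimetres aside while the robot is not near it.
It also fails if it takes over 208 s, if anything falls off the work surface, if the arm or the gripper's body presses on something with over 40 N, if the wrist force passes 120 N, or if a joint passes its speed limit or range.

### The arm

A 6-joint arm with a two-finger parallel gripper is mounted at the origin on the work surface. World frame = base frame: x ahead of the robot, y to its left, z up, the work surface at z = 0. Lengths are in m, angles in rad, forces in N, time in s.
With the tool pointing down it reaches from about 0.3 to 0.775 m from the base axis. Payload 14.6 kg.
Tool frame: the origin (TCP) lies midway between the tips of the shut fingers; the grasp point (between the pads) lies 19 mm behind it (tcp_to_grasp is the distance from the TCP to the grasp point, in m); z points along the fingers, y is the line along which they close (so a half turn about z gives the same grasp; the last joint's range is limited). The gripper opens to 94 mm and grips with 3 to 60 N. Pads are 16 mm wide; open, the fingers measure 119 mm over their backs; the gripper's body (75 mm by 177 mm) begins 78 mm behind the grasp point.
Start: joints at [-1.254, 0.3, 1.521, -0, 1.321, -0.067], TCP at [0.206, -0.51, 0.205] pointing down, gripper open.
Joint ranges: [-3.03, 3.03], [-0.79, 2.21], [0.23, 2.52], [-1.04, 4.18], [0, 3.07], [-2.55, 2.55]. Speed limits (rad/s): [2.22, 2.22, 2.57, 3.14, 3.14, 3.14].

### API

Orientations are given as [roll, pitch, yaw] about the fixed x, y, z axes, in that order (R = Rz(yaw) Ry(pitch) Rx(roll)).
In Python, from station import * gives the robot as it stands.
- The arm moves only by the tool send_rows, never from a script. Its argument "motion" is a list of rows, each a list of 3 entries, a list of its own where there are three numbers: the shift along the tool's x, y, z in units of 0.03 m (1.0 is 0.03 m), then the turn, a rotation vector about the tool's x, y, z in units of 0.12 rad (1.0 is 0.12 rad), then the opening, from -1 (shut) to 1 (fully open). In form: [[[x, y, z], [rx, ry, rz], grip], ...]. A call has 1 to 12 rows; each row shifts and turns the commanded pose from where the row before left it, along the tool's axes as they then stand; what a row does not reach is not made up. A row lasts 1/10 s, in which the tool goes at most 50 mm and 8.59 degrees, less where a joint would pass 70% of its speed; a pose out of reach is approached as far as the arm can. A call with a number of a shift or a turn outside -1 to 1 is refused whole. A call with a gripper value outside its range is refused whole. The fingers move at their own pace and stop on an object; "squeeze" is the grip in N (left out, the last holds). Time passes only in rows, so rows that do not move let the fingers close. It gives the time, the measured TCP pose, the force, the opening and the grip force at its end, in the units of the state.
- get_obs(): the state, without advancing time (a new reading comes with each control period).
- camera(name): name is "scene" or "side" or "wrist"; returns a dict with "pixels" (384x512x3 uint8, red, green, blue), "depth" (384x512 float32, m along the optical axis (not along the pixel's ray), 0 where there is no reading), "fx", "fy", "cx", "cy" (pixels), "rvec" (rotation vector, rad) and "tvec" (3), from world to camera coordinates, as OpenCV has them. Camera axes: x right, y down, z forward; pixel columns grow to the right and rows downward; lengths in m; the calibration is good to about 2 mm. A picture is of the moment at which its call begins.
- hand_in(): hands the job in; it is judged then, once.
The state is a dict: "time_s": time; "qpos": joint angles; "joint_vel": joint speeds; "tau": joint torques, N m; "ee_pos": TCP position; "eef_rot": TCP orientation; "force": force on the tool from outside, world axes, zero at the start; "moment": the same for the moment, N m; "grip_width": finger opening in m; "grip_force": force on a finger pad.
Only numpy, scipy, OpenCV 4.12 (cv2) and the standard library are available. Lean on these libraries where they do the work, as an engineer would, in place of code of your own. Each camera call takes 0.05 s, during which the arm holds its last target. There are 200 camera calls.

## Working session

There is one attempt and no reset: what is moved stays moved. The work goes in short steps, Python scripts to look and compute and a tool call to move; the robot and the scene stay as the last step left them, time stands still between calls to the robot, and variables do not carry over. Pictures are saved under pics/ and viewed, at most 14 in all, crops included, and the job is handed in when it is done.

Besides the shell and the picture viewer there is one more tool, called after "Emit:" by a JSON object that holds its "op" and its "data". send_rows: Moves the arm, as the interface text tells. Its arguments: {"type":"object","properties":{"motion":{"type":"array"},"squeeze":{"type":"number"}},"required":["motion"]}

```bash
ls; mkdir -p pics; cat > h.py <<'E'
from station import *
import numpy as np, cv2
def snap(n,f):
    c=camera(n); np.savez('pics/'+f+'.npz',**c); cv2.imwrite('pics/'+f+'.png',c['pixels'][:,:,::-1]); return c
def load(f): return dict(np.load('pics/'+f+'.npz'))
def cloud(c):
    R=cv2.Rodrigues(c['rvec'])[0]; v,u=np.mgrid[0:384,0:512]; d=c['depth']
    p=np.stack([(u-c['cx'])/c['fx']*d,(v-c['cy'])/c['fy']*d,d],-1)
    return (p-c['tvec'])@R
E
python3 - <<'E'
from h import *
a=snap('scene','s0');b=snap('side','d0')
for c in (a,b):
    R=cv2.Rodrigues(c['rvec'])[0]; print(-R.T@c['tvec'],c['fx'])
print(get_obs())
E
```

```text
pics
[1.28766189 0.28663489 0.60297105] 360.24074941689145
[ 0.43506082 -0.89120284  0.6183996 ] 463.5768704048796
{'time_s': 0.1, 'qpos': array([-1.25358770e+00,  3.00398207e-01,  1.52152416e+00,  2.03074542e-05,
        1.32069588e+00, -6.66073184e-02]), 'joint_vel': array([ 0.00126546, -0.00388045, -0.00314843,  0.00210984,  0.00199668,
       -0.00101334]), 'tau': array([-3.27721118e-04, -5.32646656e+01, -3.53288162e+01,  7.09033920e-02,
        2.34648568e-02, -4.01061038e-05]), 'ee_pos': array([ 0.20587836, -0.50975868,  0.20495039]), 'eef_rot': array([-3.14057064e+00, -8.78886188e-05,  3.83810868e-01]), 'force': array([ 0.13206169, -0.35663313, -0.63815034]), 'moment': array([-0.02069739,  0.04048463, -0.0227699 ]), 'grip_force': 0.0, 'grip_width': 0.09420002434075703}
```

```bash
python3 - <<'E'
from h import *
for f in('s0','d0'):
    im=cv2.imread(f'pics/{f}.png'); cv2.imwrite(f'pics/{f}b.png',cv2.resize(im,(800,600),interpolation=cv2.INTER_CUBIC))
E
```

```text
(no output)
```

View pics/s0b.png

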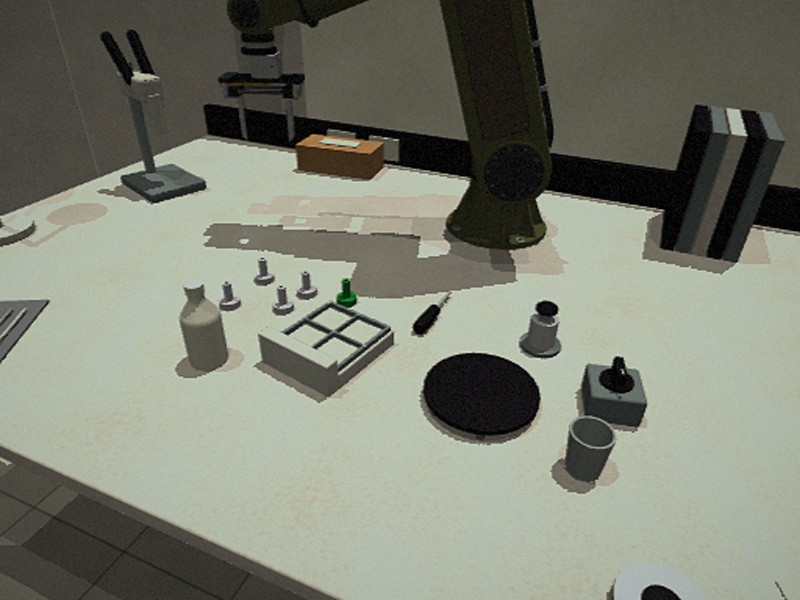

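View pics/d0b.png

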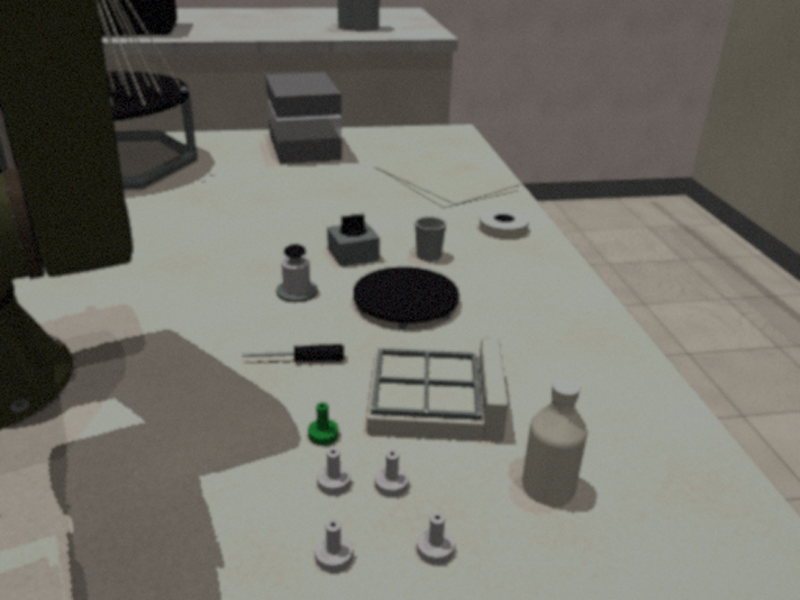

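The four aluminium holders stand upright. In the side picture they are at about (333,470), (392,472), (333,545) and (437,540), with the green one at (322,425). The bed is at (430,390), plate (405,295), blower (296,270), switch box (353,240), pot (430,238), bottle (553,450) and screwdriver (295,353).

```bash
cat >> h.py <<'E'
def tops(c,lo=.03,hi=.062,rmin=3):
    """blobs of 3-D points in a height band: n, mean xyz, extents"""
    P=cloud(c); m=((c['depth']>0)&(P[...,2]>lo)&(P[...,2]<hi)).astype(np.uint8)
    n,l=cv2.connectedComponents(m); o=[]
    for i in range(1,n):
        p=P[l==i]
        if len(p)>=rmin and .2<p[:,0].mean()<.9 and abs(p[:,1].mean())<.7: 
            col=c['pixels'][l==i].mean(0).round(); o.append((len(p),p.mean(0).round(4),p.min(0).round(3),p.max(0).round(3),np.argwhere(l==i).mean(0).round()[::-1],col))
    return o
E
python3 - <<'E'
from h import *
for f in('s0','d0'):
  c=load(f)
  for lo,hi in((.02,.048),(.047,.056),(.07,.095)):
    print(f,lo)
    for o in tops(c,lo,hi,4): print(*o)
E
```

```text
s0 0.02
37 [ 0.4714 -0.3655  0.0337] [ 0.461 -0.374  0.021] [ 0.477 -0.361  0.046] [168. 171.] [81. 81. 77.]
42 [ 0.4803 -0.2583  0.0336] [ 0.471 -0.267  0.02 ] [ 0.486 -0.252  0.048] [195. 179.] [82. 82. 79.]
39 [ 0.4739 -0.1713  0.0341] [ 0.468 -0.179  0.021] [ 0.477 -0.164  0.048] [221. 185.] [14. 50. 19.]
46 [ 0.5787 -0.3692  0.0342] [ 0.57  -0.38   0.021] [ 0.584 -0.364  0.048] [145. 186.] [77. 77. 74.]
46 [ 0.5471 -0.2697  0.0345] [ 0.537 -0.279  0.02 ] [ 0.551 -0.263  0.048] [180. 189.] [81. 80. 78.]
2130 [ 0.6271 -0.1143  0.0326] [ 0.531 -0.215  0.02 ] [ 0.728 -0.034  0.048] [213. 218.] [120. 124. 112.]
103 [ 0.4805 -0.0017  0.024 ] [ 0.436 -0.014  0.02 ] [0.515 0.008 0.028] [272. 202.] [24. 24. 24.]
153 [0.4687 0.2065 0.0339] [0.447 0.181 0.02 ] [0.477 0.228 0.048] [346. 215.] [73. 72. 70.]
235 [ 0.7439 -0.2814  0.0338] [ 0.704 -0.32   0.02 ] [ 0.759 -0.266  0.048] [132. 225.] [84. 83. 72.]
2980 [0.6382 0.1502 0.0239] [0.54  0.059 0.02 ] [0.721 0.237 0.028] [308. 251.] [20. 18. 20.]
427 [0.5949 0.3339 0.0346] [0.535 0.288 0.02 ] [0.61  0.382 0.048] [390. 258.] [40. 44. 42.]

[... 5014 characters left out ...]
427 -0.274   0.0488] [ 0.535 -0.282  0.047] [ 0.55  -0.266  0.051] [251. 291.] [134. 132. 131.]
141 [ 0.7159 -0.3227  0.0514] [ 0.695 -0.333  0.047] [ 0.752 -0.293  0.056] [353. 300.] [84. 82. 73.]
57 [ 0.5744 -0.3749  0.0488] [ 0.567 -0.383  0.047] [ 0.582 -0.367  0.051] [280. 332.] [134. 132. 131.]
59 [ 0.4665 -0.3704  0.0488] [ 0.46  -0.378  0.047] [ 0.473 -0.363  0.051] [213. 336.] [131. 129. 129.]
d0 0.07
75 [0.5613 0.3291 0.0768] [0.54  0.321 0.07 ] [0.584 0.341 0.082] [225. 139.] [37. 37. 36.]
106 [0.4512 0.1967 0.0817] [0.434 0.183 0.075] [0.468 0.222 0.086] [188. 160.] [40. 40. 39.]
461 [ 0.7161 -0.3215  0.0835] [ 0.695 -0.333  0.07 ] [ 0.755 -0.286  0.095] [356. 285.] [95. 93. 83.]
```

```bash
python3 - <<'E'
from h import *
def reg(c,lo,hi,b):
    P=cloud(c)[c['depth']>0]; m=(P[:,2]>lo)&(P[:,2]<hi)&(P[:,0]>b[0])&(P[:,0]<b[1])&(P[:,1]>b[2])&(P[:,1]<b[3]); return P[m]
for f in('s0','d0'):
  c=load(f)
  for n,lo,hi,b in(('grid',.0365,.042,(.5,.75,-.23,-.02)),('floor',.027,.032,(.5,.75,-.23,-.02)),('bar',.058,.066,(.6,.75,-.25,-.02)),('box',.046,.053,(.5,.65,.27,.4)),('knob',.075,.086,(.5,.62,.28,.4)),('skirt',.0545,.06,(.5,.62,.28,.4)),('plate',.0215,.027,(.5,.75,.03,.27)),('head',.08,.09,(.4,.5,.15,.25)),('foot',.002,.012,(.4,.5,.15,.25))):
    p=reg(c,lo,hi,b)
    if len(p)<5: continue
    r=cv2.minAreaRect((p[:,:2]*1000).astype(np.float32)); print(f,n,len(p),np.round(r[0],1),np.round(r[1],1),round(r[2],1), (p[:,:2].mean(0)*1000).round(1), np.round(cv2.minEnclosingCircle((p[:,:2]*1000).astype(np.float32))[0],1),p[:,2].max().round(4))
    if n=='knob':
        w,v=np.linalg.eigh(np.cov(p[:,:2].T)); print(v[:,1],np.degrees(np.arctan(v[1,1]/v[0,1])))
E
```

```text
s0 grid 462 [ 628.  -122.8] [146.5 174.6] 78.8 [ 620.6 -117. ] [ 630.2 -123.9] 0.0419
s0 floor 1087 [ 627.5 -124.2] [151.9 175.2] 78.6 [ 614.4 -114.9] [ 626.8 -124. ] 0.032
s0 bar 421 [ 699.3 -138.6] [149.6  27.5] 78.2 [ 701.6 -134.9] [ 696.3 -137.9] 0.0648
s0 box 512 [562.8 335. ] [82.3 79.7] 14.5 [572.8 334.9] [564.5 334.4] 0.053
s0 knob 95 [562.4 334.7] [46.1 14.4] 13.2 [565.8 334.3] [562.6 333.7] 0.0842
[-0.96644148 -0.25688688] 14.88542053330861
s0 skirt 137 [564.8 334.1] [49.2 45.4] 81.2 [567.9 333.1] [563.3 333.7] 0.0599
s0 plate 2912 [630.9 147.9] [177.  179.1] 83.9 [637.3 149.9] [630.6 148.5] 0.027
s0 head 95 [453.6 203.6] [35.5 30.8] 53.9 [455.3 204.6] [453.  203.6] 0.0881
s0 foot 204 [454.5 214.9] [ 85.8 101.9] 25.1 [466.8 205.2] [444.3 207.4] 0.012
d0 grid 566 [ 627.2 -127.9] [147.9 170.4] 78.3 [ 615.3 -135. ] [ 627.4 -128.5] 0.0419
d0 floor 2018 [ 624.1 -128.5] [148.3 174.3] 78.7 [ 613.1 -127.6] [ 624.5 -127.1] 0.032
d0 bar 511 [ 698.7 -142. ] [148.8  25.5] 78.5 [ 697.2 -147.7] [ 696.8 -141.7] 0.0633
d0 box 201 [562.6 330.5] [77.6 83.8] 11.6 [560.9 319.8] [562.1 329.6] 0.0529
d0 knob 51 [561.9 330.9] [43.1 20.2] 0.7 [560.7 329.7] [561.8 331. ] 0.0823
[-0.98633292 -0.1647646 ] 9.483559882893614
d0 skirt 35 [563.3 320.6] [46. 26.] 8.5 [561.5 325.1] [562.5 328.1] 0.0599
d0 plate 1239 [631.6 143.4] [176.3 174.3] 5.2 [629.1 138.5] [630.  145.1] 0.0255
d0 head 76 [452.3 199.7] [33.  33.5] 45.9 [450.9 199.5] [450.5 202.4] 0.0863
d0 foot 176 [451.8 195.4] [63.5 69.3] 89.1 [450.9 186.9] [452.3 200.9] 0.012
```

Emit:
{"op": "send_rows", "data": {"motion": [[[0, 0, 0], [0, 0, 0.8], 0.3], [[0, 0, 0], [0, 0, 0.8], 0.3], [[0, 0, 0], [0, 0, 0.8], 0.3], [[0, 0, 0], [0, 0, 0.8], 0.3], [[1, -0.8, 0], [0, 0, 0], 0.3], [[1, -0.8, 0], [0, 0, 0], 0.3], [[1, -0.8, 0], [0, 0, 0], 0.3], [[1, -0.8, 0], [0, 0, 0], 0.3], [[1, -0.8, 0.4], [0, 0, 0], 0.3], [[1, -0.8, 0.4], [0, 0, 0], 0.3], [[1, -0.8, 0.4], [0, 0, 0], 0.3], [[1, -0.8, 0.4], [0, 0, 0], 0.3]], "squeeze": 20}}

```text
time_s: 1.3
ee_pos: [0.447, -0.3167, 0.1568]
eef_rot: [-3.141, 0.0, -0.0]
force: [0.3, -0.0, 0.4]
grip_width: 0.0608
grip_force: 0.0
```

Emit:
{"op": "send_rows", "data": {"motion": [[[0.8, -0.365, 0.3], [0, 0, 0], 0.3], [[0.8, -0.365, 0.3], [0, 0, 0], 0.3], [[0.8, -0.365, 0.3], [0, 0, 0], 0.3], [[0.83, -0.365, 0.3], [0, 0, 0], 0.3], [[0, 0, 0.8], [0, 0, 0], 0.3], [[0, 0, 0.8], [0, 0, 0], 0.3], [[0, 0, 0.8], [0, 0, 0], 0.3], [[0, 0, 0.6], [0, 0, 0], 0.3], [[0, 0, 0.4], [0, 0, 0], 0.3], [[0, 0, 0], [0, 0, 0], -1], [[0, 0, 0], [0, 0, 0], -1], [[0, 0, 0], [0, 0, 0], -1]]}}

```text
time_s: 2.5
ee_pos: [0.5434, -0.2745, 0.0206]
eef_rot: [3.141, -0.001, -0.0]
force: [-0.5, -0.9, 0.1]
grip_width: 0.0407
grip_force: 0.0
```

Emit:
{"op": "send_rows", "data": {"motion": [[[0, 0, 0], [0, 0, 0], -1], [[0, 0, 0], [0, 0, 0], -1], [[0, 0, 0], [0, 0, 0], -1], [[0, 0, 0], [0, 0, 0], -1], [[0, 0, 0], [0, 0, 0], -1], [[0, 0, -0.5], [0, 0, 0], -1], [[0, 0, -1], [0, 0, 0], -1], [[0, 0, -1], [0, 0, 0], -1], [[0, 0, -0.8], [0, 0, 0], -1], [[0.8, -0.94, 0], [0, 0, 0], -1], [[0.8, -0.94, 0], [0, 0, 0], -1], [[0.8, -0.94, 0], [0, 0, 0], -1]]}}

```text
time_s: 3.7
ee_pos: [0.6156, -0.1888, 0.1197]
eef_rot: [3.141, -0.001, -0.001]
force: [1.1, -0.9, -0.7]
grip_width: 0.0156
grip_force: 20.0
```

Emit:
{"op": "send_rows", "data": {"motion": [[[0.8, -0.93, 0], [0, 0, 0], -1], [[0, 0, 0], [0, 0, 0], -1], [[0, 0, 0.8], [0, 0, 0], -1], [[0, 0, 0.8], [0, 0, 0], -1], [[0, 0, 0.5], [0, 0, 0], -1], [[0, 0, 0.15], [0, 0, 0], -1], [[0, 0, 0], [0, 0, 0], -1], [[0, 0, 0], [0, 0, 0], -0.1], [[0, 0, 0], [0, 0, 0], -0.1], [[0, 0, 0], [0, 0, 0], -0.1], [[0, 0, 0], [0, 0, 0], -0.1], [[0, 0, 0], [0, 0, 0], -0.1]]}}

```text
time_s: 4.9
ee_pos: [0.639, -0.1618, 0.0511]
eef_rot: [3.142, -0.0, -0.0]
force: [-0.0, -0.5, -0.7]
grip_width: 0.0423
grip_force: 0.0
```

Emit:
{"op": "send_rows", "data": {"motion": [[[0, 0, -0.8], [0, 0, 0], -0.1], [[0, 0, -0.8], [0, 0, 0], 0.1], [[0, 0, -0.8], [0, 0, 0], 0.3], [[-0.265, 0.88, 0], [0, 0, 0], 0.3], [[-0.265, 0.88, 0], [0, 0, 0], 0.3], [[-0.265, 0.88, 0], [0, 0, 0], 0.3], [[-0.265, 0.88, 0], [0, 0, 0], 0.3], [[-0.265, 0.88, 0], [0, 0, 0], 0.3], [[-0.265, 0.88, 0], [0, 0, 0], 0.3], [[-0.265, 0.88, 0], [0, 0, 0], 0.3], [[-0.265, 0.88, 0], [0, 0, 0], 0.3], [[0, 0, 0], [0, 0, 0], 0.3]]}}

```text
time_s: 6.1
ee_pos: [0.5739, -0.3759, 0.1228]
eef_rot: [3.141, 0.0, -0.003]
force: [-0.5, -0.5, 0.7]
grip_width: 0.061
grip_force: 0.0
```

```bash
python3 - <<'E'
from h import *
for f in('scene','side'):
  c=snap(f,f+'1')
  print(f)
  for o in tops(c,.047,.052,8)+tops(c,.072,.086,8):
    if o[1][1]<0: print(*o[:4],o[5])
E
```

```text
scene
13 [ 0.4685 -0.3681  0.0492] [ 0.463 -0.374  0.048] [ 0.475 -0.363  0.051] [134. 133. 130.]
14 [ 0.4773 -0.2592  0.0496] [ 0.47  -0.268  0.047] [ 0.485 -0.254  0.052] [99. 98. 95.]
15 [ 0.4709 -0.173   0.0497] [ 0.46  -0.179  0.048] [ 0.478 -0.165  0.052] [24. 81. 35.]
15 [ 0.5763 -0.3731  0.0497] [ 0.568 -0.38   0.047] [ 0.583 -0.366  0.051] [92. 90. 86.]
10 [ 0.6422 -0.1597  0.0495] [ 0.633 -0.17   0.047] [ 0.647 -0.155  0.052] [90. 89. 87.]
39 [ 0.746  -0.2815  0.0492] [ 0.718 -0.315  0.047] [ 0.759 -0.267  0.052] [90. 89. 76.]
64 [ 0.7111 -0.1421  0.0495] [ 0.695 -0.214  0.047] [ 0.726 -0.079  0.052] [86. 86. 76.]
17 [ 0.7179 -0.0678  0.0496] [ 0.704 -0.074  0.047] [ 0.726 -0.064  0.052] [79. 80. 71.]
32 [ 0.6414 -0.1604  0.0783] [ 0.632 -0.17   0.073] [ 0.648 -0.154  0.083] [126. 125. 123.]
122 [ 0.7435 -0.2819  0.0788] [ 0.704 -0.32   0.072] [ 0.76  -0.266  0.086] [90. 89. 77.]
side
29 [ 0.4702 -0.1761  0.0483] [ 0.463 -0.181  0.047] [ 0.477 -0.168  0.05 ] [ 45. 106.  55.]
41 [ 0.4759 -0.2613  0.0483] [ 0.469 -0.27   0.047] [ 0.483 -0.254  0.05 ] [114. 110. 109.]
69 [ 0.7139 -0.3231  0.0496] [ 0.695 -0.332  0.047] [ 0.744 -0.294  0.052] [112. 109.  98.]
55 [ 0.5746 -0.375   0.0486] [ 0.568 -0.383  0.047] [ 0.581 -0.367  0.051] [95. 91. 90.]
62 [ 0.4667 -0.3704  0.0487] [ 0.46  -0.378  0.047] [ 0.473 -0.362  0.051] [164. 161. 161.]
27 [ 0.6386 -0.1689  0.0767] [ 0.632 -0.174  0.072] [ 0.646 -0.164  0.08 ] [135. 133. 132.]
228 [ 0.7152 -0.3224  0.0789] [ 0.694 -0.333  0.072] [ 0.752 -0.287  0.086] [115. 111. 101.]
```

Emit:
{"op": "send_rows", "data": {"motion": [[[0.05, -0.06, 1], [0, 0, 0], 0.3], [[0, 0, 1], [0, 0, 0], 0.2], [[0, 0, 0.9], [0, 0, 0], 0.1], [[0, 0, 0.5], [0, 0, 0], 0], [[0, 0, 0], [0, 0, 0], -1], [[0, 0, 0], [0, 0, 0], -1], [[0, 0, 0], [0, 0, 0], -1], [[0, 0, 0], [0, 0, 0], -1], [[0, 0, 0], [0, 0, 0], -1], [[0, 0, 0], [0, 0, 0], -1], [[0, 0, 0], [0, 0, 0], -1], [[0, 0, 0], [0, 0, 0], -1]]}}

```text
time_s: 7.4
ee_pos: [0.5772, -0.3715, 0.0222]
eef_rot: [3.141, -0.001, -0.0]
force: [-0.3, 1.0, 7.0]
grip_width: 0.0155
grip_force: 20.0
```

Emit:
{"op": "send_rows", "data": {"motion": [[[0, 0, -0.5], [0, 0, 0], -1], [[0, 0, -1], [0, 0, 0], -1], [[0, 0, -1], [0, 0, 0], -1], [[0, 0, -0.8], [0, 0, 0], -1], [[0.25, -0.914, 0], [0, 0, 0], -1], [[0.25, -0.914, 0], [0, 0, 0], -1], [[0.25, -0.914, 0], [0, 0, 0], -1], [[0.25, -0.914, 0], [0, 0, 0], -1], [[0.25, -0.914, 0], [0, 0, 0], -1], [[0.25, -0.914, 0], [0, 0, 0], -1], [[0.25, -0.914, 0], [0, 0, 0], -1], [[0.25, -0.914, 0], [0, 0, 0], -1]]}}

```text
time_s: 8.6
ee_pos: [0.637, -0.1507, 0.121]
eef_rot: [3.141, -0.001, -0.0]
force: [0.7, 0.3, -1.0]
grip_width: 0.0155
grip_force: 20.0
```

Emit:
{"op": "send_rows", "data": {"motion": [[[0.25, -0.914, 0], [0, 0, 0], -1], [[0.25, -0.914, 0], [0, 0, 0], -1], [[0, 0, 0], [0, 0, 0], -1], [[0, 0, 0], [0, 0, 0], -1]]}}

```text
time_s: 9.0
ee_pos: [0.6519, -0.0968, 0.1206]
eef_rot: [3.141, -0.0, 0.001]
force: [-0.8, 0.1, -0.7]
grip_width: 0.0156
grip_force: 20.0
```

Emit:
{"op": "send_rows", "data": {"motion": [[[0, 0, 0.8], [0, 0, 0], -1], [[0, 0, 0.8], [0, 0, 0], -1], [[0, 0, 0.5], [0, 0, 0], -1], [[0, 0, 0.15], [0, 0, 0], -1], [[0, 0, 0], [0, 0, 0], -1], [[0, 0, 0], [0, 0, 0], -0.1], [[0, 0, 0], [0, 0, 0], -0.1], [[0, 0, 0], [0, 0, 0], -0.1], [[0, 0, 0], [0, 0, 0], -0.1], [[0, 0, -0.8], [0, 0, 0], -0.1], [[0, 0, -0.8], [0, 0, 0], -0.1], [[0, 0, -0.7], [0, 0, 0], 0.1]]}}

```text
time_s: 10.2
ee_pos: [0.6519, -0.097, 0.1227]
eef_rot: [3.141, -0.0, -0.0]
force: [0.3, 0.2, 0.1]
grip_width: 0.0472
grip_force: 0.0
```

Emit:
{"op": "send_rows", "data": {"motion": [[[-0.838, 0.781, 0], [0, 0, 0], 0.1], [[-0.838, 0.781, 0], [0, 0, 0], 0.1], [[-0.838, 0.781, 0], [0, 0, 0], 0.1], [[-0.838, 0.781, 0], [0, 0, 0], 0.1], [[-0.838, 0.781, 0], [0, 0, 0], 0.1], [[-0.838, 0.781, 0], [0, 0, 0], 0.1], [[-0.838, 0.781, 0], [0, 0, 0], 0.1], [[0, 0, 0], [0, 0, 0], 0.1]]}}

```text
time_s: 11.0
ee_pos: [0.4737, -0.2631, 0.1218]
eef_rot: [3.141, 0.0, -0.003]
force: [0.4, 0.2, -0.1]
grip_width: 0.0512
grip_force: 0.0
```

```bash
cat > look.py <<'E'
from h import *
import sys
for f in('scene','side'):
  c=snap(f,f+sys.argv[1])
  print(f)
  for o in tops(c,.047,.052,8)+tops(c,.070,.082,8):
    if (o[3]-o[2])[:2].max()<.03: print(*o[:2],o[3],o[5])
E
python3 look.py 2
```

```text
scene
10 [ 0.4688 -0.3675  0.0495] [ 0.478 -0.36   0.052] [129. 128. 125.]
12 [ 0.4778 -0.2594  0.0507] [ 0.485 -0.252  0.052] [80. 77. 76.]
17 [ 0.4708 -0.173   0.0495] [ 0.477 -0.167  0.051] [18. 51. 24.]
12 [ 0.6422 -0.1594  0.0495] [ 0.646 -0.154  0.052] [86. 85. 83.]
13 [ 0.7573 -0.298   0.0495] [ 0.76  -0.287  0.052] [91. 90. 78.]
33 [ 0.6412 -0.1607  0.0774] [ 0.648 -0.154  0.081] [118. 118. 116.]
37 [ 0.6511 -0.0967  0.0776] [ 0.657 -0.09   0.082] [124. 125. 122.]
side
10 [0.4366 0.1878 0.0493] [0.445 0.199 0.051] [90. 88. 87.]
15 [ 0.6482 -0.1055  0.0496] [ 0.655 -0.102  0.052] [97. 94. 94.]
13 [ 0.6368 -0.1681  0.0494] [ 0.645 -0.16   0.051] [99. 96. 96.]
32 [ 0.6815 -0.2109  0.0496] [ 0.696 -0.194  0.052] [95. 92. 85.]
21 [ 0.4677 -0.1758  0.0486] [ 0.472 -0.169  0.05 ] [40. 62. 42.]
39 [ 0.4763 -0.2625  0.0486] [ 0.483 -0.254  0.05 ] [84. 80. 80.]
58 [ 0.4668 -0.3706  0.0488] [ 0.473 -0.363  0.051] [153. 150. 150.]
13 [0.4374 0.1939 0.0785] [0.442 0.202 0.082] [65. 66. 63.]
48 [ 0.6483 -0.1028  0.0768] [ 0.657 -0.093  0.081] [137. 135. 133.]
57 [ 0.6379 -0.167   0.0761] [ 0.646 -0.157  0.08 ] [125. 122. 122.]
```

Emit:
{"op": "send_rows", "data": {"motion": [[[0, 0, 1], [0, 0, 0], 0.1], [[0, 0, 1], [0, 0, 0], 0.1], [[0, 0, 0.9], [0, 0, 0], 0], [[0, 0, 0.44], [0, 0, 0], 0], [[0, 0, 0], [0, 0, 0], -1], [[0, 0, 0], [0, 0, 0], -1], [[0, 0, 0], [0, 0, 0], -1], [[0, 0, 0], [0, 0, 0], -1], [[0, 0, 0], [0, 0, 0], -1], [[0, 0, 0], [0, 0, 0], -1], [[0, 0, 0], [0, 0, 0], -1], [[0, 0, 0], [0, 0, 0], -1]]}}

```text
time_s: 12.3
ee_pos: [0.4763, -0.2612, 0.0222]
eef_rot: [3.141, -0.001, -0.0]
force: [-0.7, 1.4, 6.5]
grip_width: 0.0155
grip_force: 20.0
```

Emit:
{"op": "send_rows", "data": {"motion": [[[0, 0, -0.5], [0, 0, 0], -1], [[0, 0, -1], [0, 0, 0], -1], [[0, 0, -1], [0, 0, 0], -1], [[0, 0, -0.8], [0, 0, 0], -1], [[0.82, -0.935, 0], [0, 0, 0], -1], [[0.82, -0.935, 0], [0, 0, 0], -1], [[0.82, -0.935, 0], [0, 0, 0], -1], [[0.82, -0.935, 0], [0, 0, 0], -1], [[0, 0, 0], [0, 0, 0], -1], [[0, 0, 0.8], [0, 0, 0], -1], [[0, 0, 0.8], [0, 0, 0], -1], [[0, 0, 0.4], [0, 0, 0], -1]]}}

```text
time_s: 13.5
ee_pos: [0.5731, -0.1489, 0.0584]
eef_rot: [-3.141, 0.002, -0.0]
force: [0.9, -1.0, -0.2]
grip_width: 0.0158
grip_force: 20.0
```

Emit:
{"op": "send_rows", "data": {"motion": [[[0, 0, 0.1], [0, 0, 0], -1], [[0, 0, 0.1], [0, 0, 0], -1], [[0, 0, 0], [0, 0, 0], -1], [[0, 0, 0], [0, 0, 0], -0.1], [[0, 0, 0], [0, 0, 0], -0.1], [[0, 0, 0], [0, 0, 0], -0.1], [[0, 0, 0], [0, 0, 0], -0.1], [[0, 0, -0.8], [0, 0, 0], -0.1], [[0, 0, -0.8], [0, 0, 0], -0.1], [[0, 0, -0.7], [0, 0, 0], 0.1]]}}

```text
time_s: 14.5
ee_pos: [0.5743, -0.1488, 0.1245]
eef_rot: [3.141, -0.0, -0.0]
force: [0.2, 0.1, 0.5]
grip_width: 0.0472
grip_force: 0.0
```

Emit:
{"op": "send_rows", "data": {"motion": [[[-0.445, 0.915, 0], [0, 0, 0], 0.1], [[-0.445, 0.915, 0], [0, 0, 0], 0.1], [[-0.445, 0.915, 0], [0, 0, 0], 0.1], [[-0.445, 0.915, 0], [0, 0, 0], 0.1], [[-0.445, 0.915, 0], [0, 0, 0], 0.1], [[-0.445, 0.915, 0], [0, 0, 0], 0.1], [[-0.445, 0.915, 0], [0, 0, 0], 0.1], [[-0.445, 0.915, 0], [0, 0, 0], 0.1], [[0, 0, 0], [0, 0, 0], 0.1]]}}

```text
time_s: 15.4
ee_pos: [0.4659, -0.371, 0.1233]
eef_rot: [3.141, 0.0, -0.003]
force: [-0.2, 0.6, -0.2]
grip_width: 0.0516
grip_force: 0.0
```

```bash
python3 look.py 3
```

```text
scene
13 [ 0.4692 -0.3675  0.0497] [ 0.475 -0.361  0.052] [74. 72. 70.]
15 [ 0.4706 -0.1729  0.0501] [ 0.478 -0.166  0.052] [30. 95. 42.]
8 [ 0.5779 -0.1452  0.0491] [ 0.581 -0.142  0.051] [71. 71. 68.]
8 [ 0.6536 -0.096   0.0498] [ 0.658 -0.092  0.052] [76. 75. 74.]
30 [ 0.5763 -0.1475  0.0771] [ 0.583 -0.141  0.082] [116. 116. 112.]
35 [ 0.641  -0.1606  0.0769] [ 0.648 -0.155  0.082] [118. 117. 114.]
39 [ 0.6511 -0.0969  0.0771] [ 0.657 -0.09   0.081] [122. 122. 119.]
14 [0.7026 0.2901 0.0707] [0.716 0.295 0.072] [143. 148. 139.]
8 [0.7129 0.3418 0.0711] [0.72  0.344 0.073] [138. 143. 134.]
side
8 [0.7195 0.2916 0.0495] [0.728 0.298 0.052] [84. 86. 82.]
15 [ 0.648  -0.1043  0.0491] [ 0.656 -0.1    0.052] [105. 102. 102.]
15 [ 0.5739 -0.1568  0.0495] [ 0.579 -0.154  0.052] [99. 96. 96.]
15 [ 0.637  -0.1691  0.0497] [ 0.645 -0.164  0.052] [104. 101. 101.]
32 [ 0.6806 -0.2084  0.0494] [ 0.696 -0.187  0.052] [102. 100.  93.]
59 [ 0.4666 -0.3703  0.0486] [ 0.474 -0.362  0.051] [89. 86. 86.]
51 [ 0.6486 -0.1028  0.0762] [ 0.657 -0.093  0.081] [143. 141. 139.]
55 [ 0.5738 -0.1532  0.0763] [ 0.581 -0.143  0.081] [144. 142. 140.]
52 [ 0.6382 -0.1664  0.0763] [ 0.646 -0.157  0.082] [136. 133. 133.]
```

Emit:
{"op": "send_rows", "data": {"motion": [[[0, 0, 1], [0, 0, 0], 0.1], [[0, 0, 1], [0, 0, 0], 0.1], [[0, 0, 0.9], [0, 0, 0], 0], [[0, 0, 0.5], [0, 0, 0], 0], [[0, 0, 0], [0, 0, 0], -1], [[0, 0, 0], [0, 0, 0], -1], [[0, 0, 0], [0, 0, 0], -1], [[0, 0, 0], [0, 0, 0], -1], [[0, 0, 0], [0, 0, 0], -1], [[0, 0, 0], [0, 0, 0], -1], [[0, 0, 0], [0, 0, 0], -1], [[0, 0, 0], [0, 0, 0], -1]]}}

```text
time_s: 16.7
ee_pos: [0.4678, -0.3687, 0.0223]
eef_rot: [3.141, -0.001, -0.0]
force: [-0.0, 1.1, 7.1]
grip_width: 0.016
grip_force: 20.0
```

Emit:
{"op": "send_rows", "data": {"motion": [[[0, 0, -0.5], [0, 0, 0], -1], [[0, 0, -1], [0, 0, 0], -1], [[0, 0, -1], [0, 0, 0], -1], [[0, 0, -1], [0, 0, 0], -1], [[0.4, -0.95, 0], [0, 0, 0], -1], [[0.4, -0.95, 0], [0, 0, 0], -1], [[0.4, -0.95, 0], [0, 0, 0], -1], [[0.4, -0.95, 0], [0, 0, 0], -1], [[0.4, -0.95, 0], [0, 0, 0], -1], [[0.4, -0.95, 0], [0, 0, 0], -1], [[0.4, -0.95, 0], [0, 0, 0], -1], [[0.4, -0.95, 0], [0, 0, 0], -1]]}}

```text
time_s: 17.9
ee_pos: [0.5638, -0.1392, 0.1274]
eef_rot: [3.141, -0.001, -0.0]
force: [0.5, -0.6, 0.0]
grip_width: 0.0157
grip_force: 20.0
```

Emit:
{"op": "send_rows", "data": {"motion": [[[0.4, -0.95, 0], [0, 0, 0], -1], [[0.4, -0.95, 0], [0, 0, 0], -1], [[0, 0, 0], [0, 0, 0], -1], [[0, 0, 0.8], [0, 0, 0], -1], [[0, 0, 0.8], [0, 0, 0], -1], [[0, 0, 0.6], [0, 0, 0], -1], [[0, 0, 0.2], [0, 0, 0], -1], [[0, 0, 0], [0, 0, 0], -1]]}}

```text
time_s: 18.7
ee_pos: [0.5872, -0.0838, 0.0543]
eef_rot: [-3.142, 0.001, -0.001]
force: [0.4, 0.0, -0.3]
grip_width: 0.0158
grip_force: 20.0
```

Emit:
{"op": "send_rows", "data": {"motion": [[[0, 0, 0.08], [0, 0, 0], -1], [[0, 0, 0], [0, 0, 0], -1], [[0, 0, 0], [0, 0, 0], -0.1], [[0, 0, 0], [0, 0, 0], -0.1], [[0, 0, 0], [0, 0, 0], -0.1], [[0, 0, 0], [0, 0, 0], -0.1], [[0, 0, -0.8], [0, 0, 0], -0.1], [[0, 0, -1], [0, 0, 0], -0.1], [[0, 0, -1], [0, 0, 0], -0.1], [[-0.4, -0.9, 0], [0, 0, 0], -1], [[-0.4, -0.9, 0], [0, 0, 0], -1], [[-0.4, -0.9, 0], [0, 0, 0], -1]]}}

```text
time_s: 19.9
ee_pos: [0.5509, -0.0016, 0.1361]
eef_rot: [-3.142, -0.0, -0.001]
force: [1.1, 0.9, -1.2]
grip_width: 0.0213
grip_force: 0.0
```

```bash
python3 look.py 4 | grep 0.07; python3 - <<'E'
import cv2
im=cv2.imread('pics/side4.png')[200:320,180:340]; cv2.imwrite('pics/c4.png',cv2.resize(im,(800,600),interpolation=2))
E
```

```text
11 [ 0.5923 -0.083   0.0497] [ 0.595 -0.077  0.052] [79. 77. 76.]
32 [ 0.5762 -0.148   0.0769] [ 0.582 -0.141  0.082] [124. 124. 120.]
35 [ 0.589  -0.0832  0.0765] [ 0.595 -0.076  0.082] [91. 91. 88.]
33 [ 0.6416 -0.1605  0.0773] [ 0.65  -0.153  0.082] [128. 128. 125.]
38 [ 0.6514 -0.0966  0.0776] [ 0.658 -0.09   0.082] [93. 92. 89.]
25 [0.5462 0.3262 0.0754] [0.554 0.339 0.081] [36. 37. 36.]
46 [ 0.586  -0.0878  0.0762] [ 0.593 -0.079  0.08 ] [85. 82. 81.]
46 [ 0.6488 -0.1023  0.0766] [ 0.657 -0.093  0.08 ] [103. 102. 100.]
56 [ 0.5736 -0.1533  0.0762] [ 0.582 -0.143  0.08 ] [111. 108. 108.]
54 [ 0.638  -0.1667  0.0764] [ 0.646 -0.156  0.081] [112. 110. 110.]
```

View pics/c4.png

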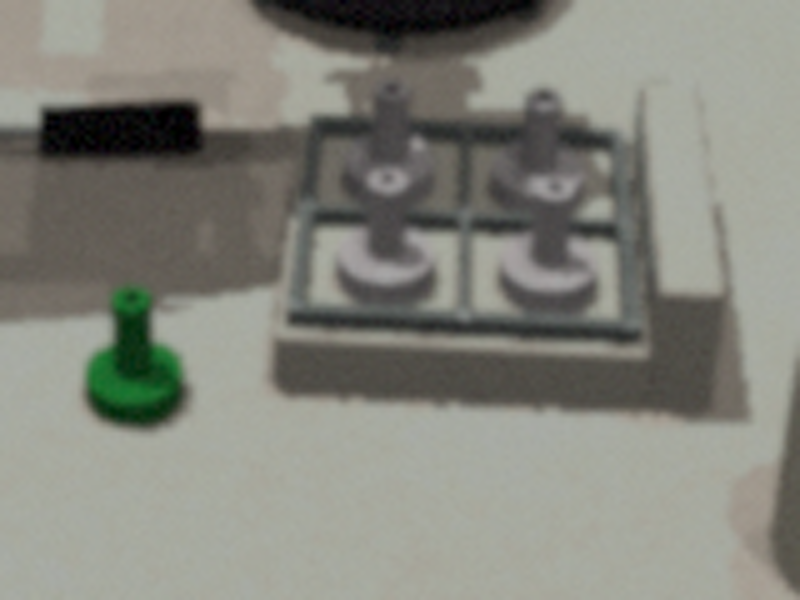

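All four holders stand in the pockets, with tops at about (390,180), (555,185), (393,90) and (543,100) in the crop. Next is the blower.

Emit:
{"op": "send_rows", "data": {"motion": [[[-0.4, -0.85, 0], [0, 0, 0], -1], [[-0.4, -0.85, 0], [0, 0, 0], -1], [[-0.4, -0.85, 0], [0, 0, 0], -1], [[-0.4, -0.85, 0], [0, 0, 0], -1], [[-0.4, -0.85, 0], [0, 0, 0], -1], [[-0.4, -0.85, 0], [0, 0, 0], -1], [[-0.4, -0.85, 0], [0, 0, 0], -1], [[-0.4, -0.85, 0], [0, 0, 0], -1], [[0, 0, 0], [0, 0, 0], -1], [[0, 0, 0], [0, 0, 0], -1]]}}

```text
time_s: 21.0
ee_pos: [0.4558, 0.2015, 0.1359]
eef_rot: [3.141, -0.0, 0.001]
force: [-0.2, 0.4, -0.2]
grip_width: 0.0004
grip_force: 0.0
```

Emit:
{"op": "send_rows", "data": {"motion": [[[-0.06, 0, 0.8], [0, 0, 0], -1], [[0, 0, 0.7], [0, 0, 0], -1], [[0, 0, 0.2], [0, 0, 0], -1], [[0, 0, 0.2], [0, 0, 0], -1], [[0, 0, 0.1], [0, 0, 0], -1], [[0, 0, 0], [0, 0, 0], -1]]}}

```text
time_s: 21.6
ee_pos: [0.4543, 0.201, 0.0765]
eef_rot: [3.141, -0.001, -0.001]
force: [-2.6, -3.7, 7.5]
grip_width: 0.0004
grip_force: 3.3
```

Emit:
{"op": "send_rows", "data": {"motion": [[[0, 0, 0.05], [0, 0, 0], -1], [[0, 0, 0.05], [0, 0, 0], -1], [[0, 0, 0], [0, 0, 0], -1], [[0, 0, 0], [0, 0, 0], -1]]}}

```text
time_s: 22.0
ee_pos: [0.4544, 0.2011, 0.0742]
eef_rot: [3.141, -0.001, -0.001]
force: [-4.0, -4.9, 9.2]
grip_width: 0.0006
grip_force: 5.0
```

Emit:
{"op": "send_rows", "data": {"motion": [[[0, 0, 0.05], [0, 0, 0], -1], [[0, 0, 0.05], [0, 0, 0], -1], [[0, 0, 0], [0, 0, 0], -1], [[0, 0, 0], [0, 0, 0], -1]]}}

```text
time_s: 22.4
ee_pos: [0.4549, 0.2012, 0.0737]
eef_rot: [-3.141, -0.003, -0.001]
force: [-16.9, -10.8, 43.7]
grip_width: 0.0007
grip_force: 21.7
```

Emit:
{"op": "send_rows", "data": {"motion": [[[0, 0, -0.2], [0, 0, 0], -1], [[0, 0, -0.4], [0, 0, 0], -1], [[0, 0, -1], [0, 0, 0], -1], [[0, 0, -1], [0, 0, 0], -1], [[0, 0, 0], [0, 0, -1], 0], [[0, 0, 0], [0, 0, -1], 0], [[0, 0, 0], [0, 0, -1], 0], [[0, 0, 0], [0, 0, -1], 0], [[0, 0, 0], [0, 0, -1], 0], [[0, 0, 0], [0, 0, -1], 0], [[0, 0, 0], [0, 0, -1], 0], [[0, 0, 0], [0, 0, -1], 0]]}}

```text
time_s: 23.6
ee_pos: [0.454, 0.2015, 0.1486]
eef_rot: [3.141, -0.001, 0.964]
force: [-0.1, 0.5, 0.1]
grip_width: 0.0471
grip_force: 0.0
```

Emit:
{"op": "send_rows", "data": {"motion": [[[0, 0, 0], [0, 0, -1], 0], [[0, 0, 0], [0, 0, -1], 0], [[0, 0, 0], [0, 0, -1], 0], [[0, 0, 0], [0, 0, -1], 0], [[0, 0, 0], [0, 0, -1], 0], [[0, 0, 0], [0, 0, -1], 0], [[0, 0, 0], [0, 0, -1], 0], [[0, 0, 0], [0, 0, -1], 0], [[0, 0, 0], [0, 0, -1], 0], [[0, 0, 0], [0, 0, -1], 0], [[0, 0, 0], [0, 0, -1], 0], [[0, 0, 0], [0, 0, -1], 0]]}}

```text
time_s: 24.8
ee_pos: [0.4541, 0.2015, 0.1486]
eef_rot: [3.141, 0.0, 2.404]
force: [-0.5, 0.2, 0.3]
grip_width: 0.047
grip_force: 0.0
```

Emit:
{"op": "send_rows", "data": {"motion": [[[0, 0, 0], [0, 0, -1], 0], [[0, 0, 0], [0, 0, -1], 0], [[0, 0, 0], [0, 0, -1], 0], [[0, 0, 0], [0, 0, -1], 0], [[0, 0, 0], [0, 0, -1], 0], [[0, 0, 0], [0, 0, -1], 0], [[0, 0, 0], [0, 0, -1], 0], [[0, 0, 0], [0, 0, -1], 0], [[0, 0, 0], [0, 0, 0], 0]]}}

```text
time_s: 25.7
ee_pos: [0.4541, 0.2015, 0.1485]
eef_rot: [3.141, 0.001, -2.922]
force: [0.0, -0.8, -0.4]
grip_width: 0.0469
grip_force: 0.0
```

```bash
python3 - <<'E'
from h import *
o=get_obs(); print(o['eef_rot'],o['ee_pos'],o['qpos'],o['time_s'])
for f in('scene','side'):
  c=snap(f,f+'5'); P=cloud(c)[c['depth']>0]
  for lo,hi,b in((.08,.09,(.4,.5,.15,.25)),(.077,.086,(.52,.61,.29,.38))):
    p=P[(P[:,2]>lo)&(P[:,2]<hi)&(P[:,0]>b[0])&(P[:,0]<b[1])&(P[:,1]>b[2])&(P[:,1]<b[3])]
    if len(p)>4:print(f,len(p),p.mean(0),p.max(0),cv2.minAreaRect((p[:,:2]*1000).astype(np.float32)))
E
python3 look.py 6|grep 0.07
```

```text
[ 3.14139416e+00  7.66408289e-04 -2.92181449e+00] [0.45405589 0.20149686 0.14851898] [ 3.43861412e-01  2.38435206e-01  1.73819706e+00  1.11181750e-04
  1.16417531e+00 -1.44675709e+00] 25.7
scene 97 [0.4557874  0.20446969 0.08496207] [0.47028891 0.22185784 0.08838241] ((452.80487060546875, 204.22808837890625), (36.315834045410156, 34.417083740234375), 12.638191223144531)
scene 85 [0.56524976 0.33463657 0.08126849] [0.58611081 0.34593021 0.0841187 ] ((563.2713623046875, 334.78497314453125), (44.54941177368164, 13.94081974029541), 14.296606063842773)
side 79 [0.45169244 0.19940291 0.08312967] [0.4682774  0.22072539 0.08564889] ((451.451416015625, 200.26321411132812), (31.952688217163086, 36.07888412475586), 44.74786376953125)
side 41 [0.56129142 0.33143833 0.07911014] [0.58382747 0.34074915 0.08154168] ((562.2957153320312, 332.39739990234375), (43.27739715576172, 15.270015716552734), 11.351780891418457)
10 [ 0.5907 -0.0811  0.0493] [ 0.595 -0.075  0.051] [79. 79. 76.]
32 [ 0.5759 -0.1479  0.0769] [ 0.582 -0.141  0.082] [118. 118. 115.]
33 [ 0.5897 -0.0829  0.0774] [ 0.595 -0.076  0.082] [114. 115. 112.]
36 [ 0.6412 -0.1606  0.0771] [ 0.647 -0.154  0.081] [118. 117. 114.]
38 [ 0.6514 -0.0967  0.077 ] [ 0.657 -0.091  0.082] [119. 119. 116.]
11 [0.7043 0.3415 0.0705] [0.717 0.343 0.072] [144. 149. 141.]
46 [ 0.586  -0.0879  0.0762] [ 0.593 -0.076  0.08 ] [113. 111. 110.]
51 [ 0.6489 -0.1025  0.076 ] [ 0.657 -0.093  0.08 ] [115. 113. 111.]
53 [ 0.5736 -0.1534  0.0767] [ 0.581 -0.142  0.081] [109. 107. 107.]
49 [ 0.638  -0.1665  0.0766] [ 0.646 -0.159  0.081] [109. 106. 106.]
```

Emit:
{"op": "send_rows", "data": {"motion": [[[-0.9, 0.7, 0], [0, 0, 0], 0], [[-0.9, 0.7, 0], [0, 0, 0], 0], [[-0.9, 0.7, 0], [0, 0, 0], 0], [[-0.9, 0.7, 0], [0, 0, 0], 0], [[-0.9, 0.7, 0], [0, 0, 0], 0], [[0, 0, 0], [0, 0, 0], 0], [[0, 0, 0], [0, 0, 0], 0]]}}

```text
time_s: 26.6
ee_pos: [0.5625, 0.3333, 0.1471]
eef_rot: [-3.141, -0.001, -2.924]
force: [-0.6, 0.7, -0.6]
grip_width: 0.047
grip_force: 0.0
```

Emit:
{"op": "send_rows", "data": {"motion": [[[0, 0, 0.8], [0, 0, 0], 0], [[0, 0, 0.8], [0, 0, 0], 0], [[0, 0, 0.7], [0, 0, 0], 0], [[0, 0, 0.4], [0, 0, 0], 0], [[0, 0, 0.2], [0, 0, 0], 0], [[0, 0, 0], [0, 0, 0], -1], [[0, 0, 0], [0, 0, 0], -1], [[0, 0, 0], [0, 0, 0], -1], [[0, 0, 0], [0, 0, 0], -1], [[0, 0, 0], [0, 0, 0], -1], [[0, 0, 0], [0, 0, 0], -1], [[0, 0, 0], [0, 0, 0], -1]], "squeeze": 25}}

```text
time_s: 27.8
ee_pos: [0.5626, 0.3359, 0.0617]
eef_rot: [3.138, 0.002, -2.923]
force: [-0.9, 15.5, -0.6]
grip_width: 0.0135
grip_force: 25.0
```

Emit:
{"op": "send_rows", "data": {"motion": [[[0, 0.09, 0], [0, 0, 0], -1], [[0, 0, 0], [0, 0, 0.8], -1], [[0, 0, 0], [0, 0, 0.8], -1], [[0, 0, 0], [0, 0, 0.8], -1], [[0, 0, 0], [0, 0, 0.8], -1], [[0, 0, 0], [0, 0, 0.8], -1], [[0, 0, 0], [0, 0, 0.8], -1], [[0, 0, 0], [0, 0, 0.8], -1], [[0, 0, 0], [0, 0, 0.8], -1], [[0, 0, 0], [0, 0, 0.8], -1], [[0, 0, 0], [0, 0, 0.8], -1], [[0, 0, 0], [0, 0, 0.8], -1]]}}

```text
time_s: 29.0
ee_pos: [0.5622, 0.3351, 0.0616]
eef_rot: [-3.14, 0.001, 2.3]
force: [-4.3, -6.6, 7.9]
grip_width: 0.0138
grip_force: 25.0
```

```bash
python3 -c "
from h import *
o=get_obs();print(o['eef_rot'],o['moment'],o['force'],o['qpos'])"
```

```text
[-3.14016680e+00  9.55228710e-04  2.29964923e+00] [-1.55961318  0.80610484  0.13238096] [-4.33004722 -6.6486983   7.87010277] [ 0.48206614  0.66862236  1.32721069 -0.00139837  1.14690927 -0.24621019]
```

Emit:
{"op": "send_rows", "data": {"motion": [[[0, 0, 0], [0, 0, 0.6], -1], [[0, 0, 0], [0, 0, 0.6], -1], [[0, 0, 0], [0, 0, 0.3], -1], [[0, 0, 0], [0, 0, 0.3], -1], [[0, 0, 0], [0, 0, 0], -1]]}}

```text
time_s: 29.5
ee_pos: [0.5621, 0.335, 0.0617]
eef_rot: [-3.14, 0.002, 2.087]
force: [-4.9, -8.5, 9.2]
grip_width: 0.0142
grip_force: 26.1
```

```bash
python3 -c "
from h import *
o=get_obs();print(o['eef_rot'],o['moment'],o['force'],o['time_s'])"
```

```text
[-3.14016283e+00  1.54889892e-03  2.08698028e+00] [-1.65157333  0.85904986  0.54831166] [-4.90049523 -8.50867733  9.21331216] 29.5
```

Emit:
{"op": "send_rows", "data": {"motion": [[[0, 0, 0], [0, 0, 0.4], -1], [[0, 0, 0], [0, 0, 0], -1], [[0, 0, 0], [0, 0, 0], -1], [[0, 0, 0], [0, 0, 0], -1], [[0, 0, 0], [0, 0, 0], -1], [[0, 0, 0], [0, 0, 0], -1], [[0, 0, 0], [0, 0, 0], -1], [[0, 0, 0], [0, 0, 0], -1], [[0, 0, 0], [0, 0, 0], -1], [[0, 0, 0], [0, 0, 0], -1], [[0, 0, 0], [0, 0, 0], -1], [[0, 0, 0], [0, 0, 0], -1]]}}

```text
time_s: 30.7
ee_pos: [0.5623, 0.3347, 0.0617]
eef_rot: [-3.14, 0.002, 2.04]
force: [-3.6, -9.9, 8.4]
grip_width: 0.0146
grip_force: 26.8
```

```bash
python3 -c "
from h import *
o=get_obs();print(o['eef_rot'],o['moment'],o['force'],o['time_s'])
c=snap('scene','k');snap('side','k2')
for f in('k','k2'):
  c=load(f); P=cloud(c)[c['depth']>0]; p=P[(P[:,2]>.058)&(P[:,2]<.083)&(abs(P[:,0]-.5625)<.03)&(abs(P[:,1]-.335)<.03)]; print(len(p),cv2.minAreaRect((p[:,:2]*1000).astype(np.float32)))
cv2.imwrite('pics/kc.png',cv2.resize(np.hstack([load('k')['pixels'][200:290,340:440],load('k2')['pixels'][100:190,170:270]])[:,:,::-1],(800,360),interpolation=2))"
```

```text
[-3.14032853e+00  1.95533975e-03  2.04011480e+00] [-1.85495831  0.6512919   0.56017067] [-3.64503754 -9.89384696  8.42328579] 30.7
167 ((567.5498046875, 334.4697265625), (41.871925354003906, 31.486879348754883), 86.1734390258789)
120 ((561.9068603515625, 327.94915771484375), (32.280677795410156, 39.256988525390625), 72.43148040771484)
```

View pics/kc.png

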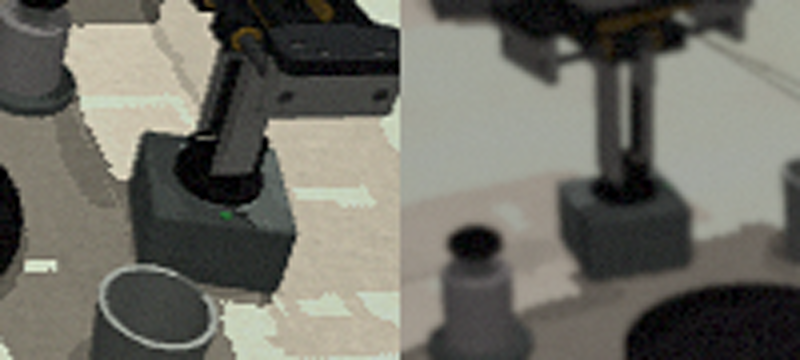

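The fingers hold the knob bar, in the left half at about (235,165). The moment has plateaued well above the spring's 0.1 N m, so the knob is at its stop. I'll keep holding.

Emit:
{"op": "send_rows", "data": {"motion": [[[0, 0, 0], [0, 0, 0], -1], [[0, 0, 0], [0, 0, 0], -1], [[0, 0, 0], [0, 0, 0], -1], [[0, 0, 0], [0, 0, 0], -1], [[0, 0, 0], [0, 0, 0], -1], [[0, 0, 0], [0, 0, 0], -1], [[0, 0, 0], [0, 0, 0], -1], [[0, 0, 0], [0, 0, 0], -1], [[0, 0, 0], [0, 0, 0], -1], [[0, 0, 0], [0, 0, 0], -1], [[0, 0, 0], [0, 0, 0], -1], [[0, 0, 0], [0, 0, 0], -1]]}}

```text
time_s: 32.0
ee_pos: [0.5623, 0.3347, 0.0616]
eef_rot: [-3.14, 0.002, 2.04]
force: [-4.0, -9.9, 6.8]
grip_width: 0.0146
grip_force: 26.8
```

Emit:
{"op": "send_rows", "data": {"motion": [[[0, 0, 0], [0, 0, 0], -1], [[0, 0, 0], [0, 0, 0], -1], [[0, 0, 0], [0, 0, 0], -1], [[0, 0, 0], [0, 0, 0], 0.1], [[0, 0, 0], [0, 0, 0], 0.1], [[0, 0, 0], [0, 0, 0], 0.1], [[0, 0, 0], [0, 0, 0], 0.1], [[0, 0, 0], [0, 0, 0], 0.1], [[0, 0, 0], [0, 0, 0], 0.1], [[0, 0, -0.6], [0, 0, 0], 0.1], [[0, 0, -1], [0, 0, 0], 0.1], [[0, 0, -1], [0, 0, 0], 0.1]]}}

```text
time_s: 33.2
ee_pos: [0.5619, 0.3361, 0.1395]
eef_rot: [-3.141, -0.0, 2.04]
force: [-0.1, 0.4, 0.8]
grip_width: 0.0519
grip_force: 0.0
```

Emit:
{"op": "send_rows", "data": {"motion": [[[0, 0, 0], [0, 0, 1], 0.1], [[0, 0, 0], [0, 0, 1], 0.1], [[0, 0, 0], [0, 0, 1], 0.1], [[0, 0, 0], [0, 0, 1], 0.1], [[0, 0, 0], [0, 0, 1], 0.1], [[0, 0, 0], [0, 0, 1], 0.1], [[0, 0, 0], [0, 0, 1], 0.1], [[0, 0, 0], [0, 0, 1], 0.1], [[0, 0, 0], [0, 0, 1], 0.1], [[0, 0, 0], [0, 0, 1], 0.1], [[0, 0, 0], [0, 0, 1], 0.1], [[0, 0, 0], [0, 0, 1], 0.1]]}}

```text
time_s: 34.4
ee_pos: [0.5621, 0.3363, 0.1388]
eef_rot: [-3.141, -0.0, 0.595]
force: [-0.8, 0.6, 0.4]
grip_width: 0.0516
grip_force: 0.0
```

Emit:
{"op": "send_rows", "data": {"motion": [[[0, 0, 0], [0, 0, 1], 0.1], [[0, 0, 0], [0, 0, 1], 0.1], [[0, 0, 0], [0, 0, 1], 0.1], [[0, 0, 0], [0, 0, 1], 0.1], [[0, 0, 0], [0, 0, 1], 0.1], [[0, 0, 0], [0, 0, 0], -0.1], [[0, 0, 0], [0, 0, 0], -0.1]]}}

```text
time_s: 35.1
ee_pos: [0.5621, 0.3362, 0.1389]
eef_rot: [-3.141, 0.0, 0.003]
force: [-0.1, -0.5, -0.2]
grip_width: 0.043
grip_force: 0.0
```

```bash
python3 -c "
from h import *
for n in('scene','side'):
  c=snap(n,n+'7'); P=cloud(c)[c['depth']>0]; p=P[(P[:,2]>.076)&(P[:,2]<.086)&(abs(P[:,0]-.5625)<.03)&(abs(P[:,1]-.335)<.03)]; print(len(p),cv2.minAreaRect((p[:,:2]*1000).astype(np.float32)))
"; python3 look.py 8 | grep 0.07
```

```text
90 ((562.90869140625, 334.22442626953125), (46.25852584838867, 13.33869457244873), 15.249563217163086)
43 ((561.1268310546875, 333.6844177246094), (44.88619613647461, 19.16102409362793), 14.650128364562988)
9 [ 0.5918 -0.0832  0.0498] [ 0.596 -0.076  0.052] [80. 81. 78.]
32 [ 0.5761 -0.1478  0.0765] [ 0.583 -0.141  0.08 ] [123. 123. 119.]
36 [ 0.5895 -0.0828  0.0772] [ 0.596 -0.075  0.082] [118. 118. 116.]
34 [ 0.641  -0.1607  0.0775] [ 0.647 -0.153  0.082] [125. 125. 122.]
39 [ 0.6516 -0.0969  0.0773] [ 0.658 -0.091  0.081] [125. 125. 122.]
13 [0.7167 0.3389 0.0707] [0.727 0.343 0.072] [152. 157. 148.]
48 [ 0.5859 -0.0882  0.0761] [ 0.593 -0.078  0.08 ] [113. 111. 109.]
49 [ 0.6486 -0.1022  0.0762] [ 0.657 -0.094  0.081] [115. 114. 112.]
56 [ 0.5737 -0.1536  0.0764] [ 0.581 -0.143  0.08 ] [108. 105. 105.]
54 [ 0.6383 -0.1667  0.0764] [ 0.646 -0.157  0.08 ] [107. 105. 104.]
```

Emit:
{"op": "send_rows", "data": {"motion": [[[0.2, 0.962, 0], [0, 0, 0], -0.1], [[0.2, 0.962, 0], [0, 0, 0], -0.1], [[0.2, 0.962, 0], [0, 0, 0], -0.1], [[0.2, 0.962, 0], [0, 0, 0], -0.1], [[0.2, 0.962, 0], [0, 0, 0], -0.1], [[0.2, 0.962, 0], [0, 0, 0], -0.1], [[0.2, 0.962, 0], [0, 0, 0], -0.1], [[0.2, 0.962, 0], [0, 0, 0], -0.1], [[0.2, 0.962, 0], [0, 0, 0], -0.1], [[0.2, 0.962, 0], [0, 0, 0], -0.1], [[0.2, 0.962, 0], [0, 0, 0], -0.1], [[0.2, 0.962, 0], [0, 0, 0], -0.1]], "squeeze": 20}}

```text
time_s: 36.5
ee_pos: [0.6343, -0.0115, 0.1389]
eef_rot: [-3.142, -0.0, 0.001]
force: [0.5, -0.0, 0.4]
grip_width: 0.0423
grip_force: 0.0
```

Emit:
{"op": "send_rows", "data": {"motion": [[[0.2, 0.962, 0], [0, 0, 0], -0.1], [[0.2, 0.962, 0], [0, 0, 0], -0.1], [[0.2, 0.962, 0], [0, 0, 0], -0.1], [[0, 0, 0], [0, 0, 0], -0.1], [[0, 0, 0], [0, 0, 0], -0.1]]}}

```text
time_s: 37.0
ee_pos: [0.652, -0.097, 0.1386]
eef_rot: [-3.141, 0.0, -0.0]
force: [-0.6, 0.4, -0.6]
grip_width: 0.0421
grip_force: 0.0
```

Emit:
{"op": "send_rows", "data": {"motion": [[[0, 0, 0.9], [0, 0, 0], -0.1], [[0, 0, 0.9], [0, 0, 0], -0.1], [[0, 0, 0.7], [0, 0, 0], -0.1], [[0, 0, 0.37], [0, 0, 0], -0.1], [[0, 0, 0], [0, 0, 0], -0.1], [[0, 0, 0], [0, 0, 0], -1], [[0, 0, 0], [0, 0, 0], -1], [[0, 0, 0], [0, 0, 0], -1], [[0, 0, 0], [0, 0, 0], -1], [[0, 0, 0], [0, 0, 0], -1], [[0, 0, 0], [0, 0, 0], -1], [[0, 0, 0], [0, 0, 0], -1]]}}

```text
time_s: 38.2
ee_pos: [0.6524, -0.097, 0.0536]
eef_rot: [3.141, -0.001, -0.0]
force: [-0.5, 0.2, 5.3]
grip_width: 0.0158
grip_force: 20.0
```

Emit:
{"op": "send_rows", "data": {"motion": [[[0, 0, -0.5], [0, 0, 0], -1], [[0, 0, -1], [0, 0, 0], -1], [[0, 0, -1], [0, 0, 0], -1], [[0.05, -0.93, 0], [0, 0, 0], -1], [[0.05, -0.93, 0], [0, 0, 0], -1], [[0.05, -0.93, 0], [0, 0, 0], -1], [[0.05, -0.93, 0], [0, 0, 0], -1], [[0.05, -0.93, 0], [0, 0, 0], -1], [[0.05, -0.93, 0], [0, 0, 0], -1], [[0.05, -0.93, 0], [0, 0, 0], -1], [[0.05, -0.93, 0], [0, 0, 0], -1], [[0.05, -0.93, 0], [0, 0, 0], -1]]}}

```text
time_s: 39.4
ee_pos: [0.6656, 0.1553, 0.1287]
eef_rot: [-3.142, -0.0, -0.0]
force: [-1.2, -0.5, 0.2]
grip_width: 0.0154
grip_force: 20.0
```

Emit:
{"op": "send_rows", "data": {"motion": [[[0.05, -0.93, 0], [0, 0, 0], -1], [[0, 0, 0], [0, 0, 0], -1], [[0, 0, 0.9], [0, 0, 0], -1], [[0, 0, 0.9], [0, 0, 0], -1], [[0, 0, 0.6], [0, 0, 0], -1], [[0, 0, 0.2], [0, 0, 0], -1], [[0, 0, 0], [0, 0, 0], -1], [[0, 0, 0], [0, 0, 0], -1]]}}

```text
time_s: 40.2
ee_pos: [0.6678, 0.1819, 0.0512]
eef_rot: [-3.141, -0.002, -0.001]
force: [0.6, 0.4, -0.3]
grip_width: 0.0156
grip_force: 20.0
```

Emit:
{"op": "send_rows", "data": {"motion": [[[0, 0, 0.06], [0, 0, 0], -1], [[0, 0, 0.05], [0, 0, 0], -1], [[0, 0, 0], [0, 0, 0], -1], [[0, 0, 0], [0, 0, 0], -0.1], [[0, 0, 0], [0, 0, 0], -0.1], [[0, 0, 0], [0, 0, 0], -0.1], [[0, 0, 0], [0, 0, 0], -0.1], [[0, 0, -0.8], [0, 0, 0], -0.1], [[0, 0, -1], [0, 0, 0], -0.1], [[0, 0, -1], [0, 0, 0], -0.1], [[0, 0, 0], [0, 0, 0], -0.1]]}}

```text
time_s: 41.3
ee_pos: [0.6688, 0.1825, 0.1353]
eef_rot: [-3.14, -0.007, -0.0]
force: [1.2, -0.5, -0.5]
grip_width: 0.0423
grip_force: 0.0
```

```bash
sed -i 's/.070,.082/.064,.083/' look.py; python3 look.py 9 | grep -v 0.049
```

```text
scene
43 [ 0.577  -0.1475  0.0746] [ 0.584 -0.141  0.082] [112. 112. 108.]
46 [ 0.5896 -0.0827  0.0746] [ 0.595 -0.076  0.082] [109. 109. 107.]
45 [ 0.642  -0.1604  0.0752] [ 0.648 -0.154  0.083] [114. 113. 111.]
47 [0.6664 0.1819 0.0718] [0.672 0.189 0.076] [90. 89. 88.]
side
12 [0.6656 0.175  0.0488] [0.672 0.179 0.052] [85. 83. 81.]
31 [ 0.4698 -0.1762  0.0485] [ 0.477 -0.168  0.05 ] [ 47. 101.  56.]
28 [0.6638 0.1759 0.0698] [0.672 0.185 0.074] [74. 71. 71.]
61 [ 0.586  -0.0889  0.0742] [ 0.593 -0.077  0.08 ] [103. 100.  99.]
74 [ 0.5738 -0.154   0.0739] [ 0.582 -0.143  0.08 ] [101.  99.  99.]
71 [ 0.638  -0.1671  0.0739] [ 0.646 -0.158  0.08 ] [106. 105. 103.]
```

Emit:
{"op": "send_rows", "data": {"motion": [[[-0.08, 0.957, 0], [0, 0, 0], -0.1], [[-0.08, 0.957, 0], [0, 0, 0], -0.1], [[-0.08, 0.957, 0], [0, 0, 0], -0.1], [[-0.08, 0.957, 0], [0, 0, 0], -0.1], [[-0.08, 0.957, 0], [0, 0, 0], -0.1], [[-0.08, 0.957, 0], [0, 0, 0], -0.1], [[-0.08, 0.957, 0], [0, 0, 0], -0.1], [[-0.08, 0.957, 0], [0, 0, 0], -0.1], [[-0.08, 0.957, 0], [0, 0, 0], -0.1], [[-0.08, 0.957, 0], [0, 0, 0], -0.1], [[-0.08, 0.957, 0], [0, 0, 0], -0.1], [[-0.08, 0.957, 0], [0, 0, 0], -0.1]]}}

```text
time_s: 42.6
ee_pos: [0.6375, -0.1634, 0.1286]
eef_rot: [-3.141, 0.002, -0.0]
force: [-0.3, -0.3, 0.6]
grip_width: 0.0421
grip_force: 0.0
```

Emit:
{"op": "send_rows", "data": {"motion": [[[0, 0, 0], [0, 0, 0], -0.1], [[0, 0, 0.3], [0, 0, 0], -0.1], [[0, 0, 0], [0, 0, 0], -0.1]]}}

```text
time_s: 42.9
ee_pos: [0.6375, -0.1612, 0.119]
eef_rot: [-3.14, 0.003, 0.001]
force: [-0.8, 0.8, -0.5]
grip_width: 0.0421
grip_force: 0.0
```

Emit:
{"op": "send_rows", "data": {"motion": [[[0.05, 0.02, 0.9], [0, 0, 0], -0.1], [[0, 0, 0.8], [0, 0, 0], -0.1], [[0, 0, 0.5], [0, 0, 0], -0.1], [[0, 0, 0], [0, 0, 0], -0.1], [[0, 0, 0], [0, 0, 0], -1], [[0, 0, 0], [0, 0, 0], -1], [[0, 0, 0], [0, 0, 0], -1], [[0, 0, 0], [0, 0, 0], -1], [[0, 0, 0], [0, 0, 0], -1], [[0, 0, 0], [0, 0, 0], -1], [[0, 0, 0], [0, 0, 0], -1]]}}

```text
time_s: 44.0
ee_pos: [0.6401, -0.1631, 0.0562]
eef_rot: [3.141, -0.001, -0.0]
force: [-1.8, 1.0, 5.6]
grip_width: 0.0156
grip_force: 20.0
```

Emit:
{"op": "send_rows", "data": {"motion": [[[0, 0, -0.5], [0, 0, 0], -1], [[0, 0, -1], [0, 0, 0], -1], [[0, 0, -1], [0, 0, 0], -1], [[0.09, -0.912, 0], [0, 0, 0], -1], [[0.09, -0.912, 0], [0, 0, 0], -1], [[0.09, -0.912, 0], [0, 0, 0], -1], [[0.09, -0.912, 0], [0, 0, 0], -1], [[0.09, -0.912, 0], [0, 0, 0], -1], [[0.09, -0.912, 0], [0, 0, 0], -1], [[0.09, -0.912, 0], [0, 0, 0], -1], [[0.09, -0.912, 0], [0, 0, 0], -1], [[0.09, -0.912, 0], [0, 0, 0], -1]]}}

```text
time_s: 45.2
ee_pos: [0.6641, 0.0843, 0.1313]
eef_rot: [3.142, -0.0, -0.0]
force: [0.5, -0.6, -1.9]
grip_width: 0.0156
grip_force: 20.0
```

Emit:
{"op": "send_rows", "data": {"motion": [[[0.09, -0.912, 0], [0, 0, 0], -1], [[0, 0, 0], [0, 0, 0], -1], [[0, 0, 0.9], [0, 0, 0], -1], [[0, 0, 0.9], [0, 0, 0], -1], [[0, 0, 0.6], [0, 0, 0], -1], [[0, 0, 0.2], [0, 0, 0], -1], [[0, 0, 0], [0, 0, 0], -1], [[0, 0, 0], [0, 0, 0], -1]]}}

```text
time_s: 46.0
ee_pos: [0.6674, 0.1103, 0.0539]
eef_rot: [-3.141, -0.002, -0.0]
force: [0.4, 0.2, -0.7]
grip_width: 0.0153
grip_force: 20.0
```

Emit:
{"op": "send_rows", "data": {"motion": [[[0, 0, 0.06], [0, 0, 0], -1], [[0, 0, 0.05], [0, 0, 0], -1], [[0, 0, 0], [0, 0, 0], -1], [[0, 0, 0], [0, 0, 0], -0.1], [[0, 0, 0], [0, 0, 0], -0.1], [[0, 0, 0], [0, 0, 0], -0.1], [[0, 0, 0], [0, 0, 0], -0.1], [[0, 0, -0.8], [0, 0, 0], -0.1], [[0, 0, -1], [0, 0, 0], -0.1], [[0, 0, -0.8], [0, 0, 0], -0.1], [[0, 0, 0], [0, 0, 0], -0.1]]}}

```text
time_s: 47.1
ee_pos: [0.6683, 0.1108, 0.131]
eef_rot: [-3.141, -0.006, -0.0]
force: [-0.1, 0.1, -0.6]
grip_width: 0.0422
grip_force: 0.0
```

```bash
python3 look.py 10 | grep -v 0.049
```

```text
scene
14 [ 0.47   -0.173   0.0501] [ 0.477 -0.165  0.051] [ 41. 109.  53.]
13 [0.6692 0.1833 0.05  ] [0.672 0.189 0.052] [79. 78. 76.]
45 [ 0.5888 -0.137   0.0745] [ 0.595 -0.129  0.081] [110. 110. 106.]
46 [ 0.5901 -0.0827  0.0749] [ 0.596 -0.076  0.082] [110. 109. 107.]
46 [0.6687 0.1103 0.0713] [0.674 0.117 0.075] [72. 71. 69.]
49 [0.6665 0.182  0.0714] [0.672 0.189 0.075] [109. 107. 105.]
side
11 [0.6647 0.1753 0.0487] [0.673 0.181 0.05 ] [87. 85. 83.]
31 [ 0.4696 -0.1762  0.0484] [ 0.475 -0.168  0.05 ] [42. 98. 52.]
27 [0.664  0.1764 0.0698] [0.672 0.184 0.073] [88. 85. 85.]
30 [0.6656 0.1062 0.0699] [0.672 0.118 0.074] [69. 67. 67.]
62 [ 0.5859 -0.0889  0.0739] [ 0.593 -0.078  0.08 ] [101.  98.  98.]
65 [ 0.5856 -0.1426  0.0739] [ 0.594 -0.133  0.081] [106. 104. 103.]
```

One holder got knocked from (0.575,-0.149) to about (0.587,-0.139). It is still upright in its pocket. I'll pick the other one first.

Emit:
{"op": "send_rows", "data": {"motion": [[[-0.375, 0.926, 0], [0, 0, 0], -0.1], [[-0.375, 0.926, 0], [0, 0, 0], -0.1], [[-0.375, 0.926, 0], [0, 0, 0], -0.1], [[-0.375, 0.926, 0], [0, 0, 0], -0.1], [[-0.375, 0.926, 0], [0, 0, 0], -0.1], [[-0.375, 0.926, 0], [0, 0, 0], -0.1], [[-0.375, 0.926, 0], [0, 0, 0], -0.1], [[0, 0, 0], [0, 0, 0], -0.1], [[0, 0, 0], [0, 0, 0], -0.1]]}}

```text
time_s: 48.1
ee_pos: [0.5876, -0.0839, 0.1261]
eef_rot: [-3.141, 0.002, -0.001]
force: [1.1, 0.2, 0.7]
grip_width: 0.0423
grip_force: 0.0
```

Emit:
{"op": "send_rows", "data": {"motion": [[[0, 0, 0.9], [0, 0, 0], -0.1], [[0, 0, 0.9], [0, 0, 0], -0.1], [[0, 0, 0.6], [0, 0, 0], -0.1], [[0, 0, 0], [0, 0, 0], -0.1], [[0, 0, 0], [0, 0, 0], -1], [[0, 0, 0], [0, 0, 0], -1], [[0, 0, 0], [0, 0, 0], -1], [[0, 0, 0], [0, 0, 0], -1], [[0, 0, 0], [0, 0, 0], -1], [[0, 0, 0], [0, 0, 0], -1], [[0, 0, 0], [0, 0, 0], -1]]}}

```text
time_s: 49.2
ee_pos: [0.5885, -0.0838, 0.0559]
eef_rot: [3.142, -0.001, -0.0]
force: [-0.8, 1.2, 5.8]
grip_width: 0.0154
grip_force: 20.0
```

Emit:
{"op": "send_rows", "data": {"motion": [[[0, 0, -0.5], [0, 0, 0], -1], [[0, 0, -1], [0, 0, 0], -1], [[0, 0, -1], [0, 0, 0], -1], [[0.025, -0.987, 0], [0, 0, 0], -1], [[0.025, -0.987, 0], [0, 0, 0], -1], [[0.025, -0.987, 0], [0, 0, 0], -1], [[0.025, -0.987, 0], [0, 0, 0], -1], [[0.025, -0.987, 0], [0, 0, 0], -1], [[0.025, -0.987, 0], [0, 0, 0], -1], [[0.025, -0.987, 0], [0, 0, 0], -1], [[0.025, -0.987, 0], [0, 0, 0], -1], [[0.025, -0.987, 0], [0, 0, 0], -1]]}}

```text
time_s: 50.4
ee_pos: [0.5948, 0.1838, 0.1311]
eef_rot: [3.142, -0.0, -0.0]
force: [0.4, 0.2, -1.5]
grip_width: 0.0156
grip_force: 20.0
```

Emit:
{"op": "send_rows", "data": {"motion": [[[0, 0, 0], [0, 0, 0], -1], [[0, 0, 0], [0, 0, 0], -1], [[0, 0, 0.9], [0, 0, 0], -1], [[0, 0, 0.9], [0, 0, 0], -1], [[0, 0, 0.6], [0, 0, 0], -1], [[0, 0, 0.2], [0, 0, 0], -1], [[0, 0, 0], [0, 0, 0], -1], [[0, 0, 0], [0, 0, 0], -1]]}}

```text
time_s: 51.2
ee_pos: [0.5955, 0.1823, 0.0534]
eef_rot: [-3.141, -0.001, -0.001]
force: [-0.2, -0.2, -1.2]
grip_width: 0.015
grip_force: 20.0
```

Emit:
{"op": "send_rows", "data": {"motion": [[[0, 0, 0.06], [0, 0, 0], -1], [[0, 0, 0.05], [0, 0, 0], -1], [[0, 0, 0], [0, 0, 0], -1], [[0, 0, 0], [0, 0, 0], -0.1], [[0, 0, 0], [0, 0, 0], -0.1], [[0, 0, 0], [0, 0, 0], -0.1], [[0, 0, 0], [0, 0, 0], -0.1], [[0, 0, -0.8], [0, 0, 0], -0.1], [[0, 0, -1], [0, 0, 0], -0.1], [[0, 0, -0.8], [0, 0, 0], -0.1], [[0, 0, 0], [0, 0, 0], -0.1]]}}

```text
time_s: 52.3
ee_pos: [0.5962, 0.183, 0.1304]
eef_rot: [-3.14, -0.005, -0.0]
force: [0.0, 0.3, 0.1]
grip_width: 0.0422
grip_force: 0.0
```

```bash
python3 look.py 11 | grep -v 0.049
```

```text
scene
10 [0.5993 0.1839 0.0489] [0.604 0.189 0.052] [72. 70. 69.]
11 [0.6722 0.112  0.05  ] [0.675 0.117 0.052] [74. 72. 70.]
45 [ 0.5887 -0.137   0.0745] [ 0.594 -0.129  0.081] [105. 105. 102.]
26 [0.4624 0.2127 0.0768] [0.472 0.222 0.083] [23. 23. 23.]
42 [0.5963 0.1825 0.0717] [0.603 0.189 0.076] [95. 94. 90.]
45 [0.6686 0.1102 0.0715] [0.677 0.117 0.075] [83. 82. 81.]
48 [0.6663 0.1816 0.0713] [0.672 0.189 0.076] [83. 82. 80.]
side
9 [0.6642 0.1746 0.0503] [0.672 0.18  0.052] [80. 78. 76.]
31 [ 0.4698 -0.1767  0.0489] [ 0.477 -0.17   0.051] [45. 98. 54.]
28 [0.593  0.1783 0.0693] [0.6   0.187 0.073] [84. 82. 80.]
28 [0.6638 0.1765 0.0695] [0.671 0.186 0.074] [76. 73. 73.]
28 [0.6658 0.1069 0.0701] [0.673 0.117 0.074] [78. 76. 76.]
66 [ 0.5855 -0.1429  0.074 ] [ 0.594 -0.133  0.08 ] [108. 106. 105.]
```

Emit:
{"op": "send_rows", "data": {"motion": [[[-0.027, 0.973, 0], [0, 0, 0], -0.1], [[-0.027, 0.973, 0], [0, 0, 0], -0.1], [[-0.027, 0.973, 0], [0, 0, 0], -0.1], [[-0.027, 0.973, 0], [0, 0, 0], -0.1], [[-0.027, 0.973, 0], [0, 0, 0], -0.1], [[-0.027, 0.973, 0], [0, 0, 0], -0.1], [[-0.027, 0.973, 0], [0, 0, 0], -0.1], [[-0.027, 0.973, 0], [0, 0, 0], -0.1], [[-0.027, 0.973, 0], [0, 0, 0], -0.1], [[-0.027, 0.973, 0], [0, 0, 0], -0.1], [[-0.027, 0.973, 0], [0, 0, 0], -0.1], [[0, 0, 0], [0, 0, 0], -0.1]]}}

```text
time_s: 53.6
ee_pos: [0.585, -0.1412, 0.1251]
eef_rot: [-3.141, 0.002, -0.003]
force: [0.7, 0.6, -0.1]
grip_width: 0.0421
grip_force: 0.0
```

Emit:
{"op": "send_rows", "data": {"motion": [[[0, 0, 0.9], [0, 0, 0], -0.1], [[0, 0, 0.9], [0, 0, 0], -0.1], [[0, 0, 0.6], [0, 0, 0], -0.1], [[0, 0, 0], [0, 0, 0], -0.1], [[0, 0, 0], [0, 0, 0], -1], [[0, 0, 0], [0, 0, 0], -1], [[0, 0, 0], [0, 0, 0], -1], [[0, 0, 0], [0, 0, 0], -1], [[0, 0, 0], [0, 0, 0], -1], [[0, 0, 0], [0, 0, 0], -1], [[0, 0, 0], [0, 0, 0], -1]]}}

```text
time_s: 54.7
ee_pos: [0.5862, -0.1385, 0.0556]
eef_rot: [3.141, -0.001, -0.0]
force: [-1.6, 1.5, 5.5]
grip_width: 0.0158
grip_force: 20.0
```

Emit:
{"op": "send_rows", "data": {"motion": [[[0, 0, -0.5], [0, 0, 0], -1], [[0, 0, -1], [0, 0, 0], -1], [[0, 0, -1], [0, 0, 0], -1], [[0.033, -0.922, 0], [0, 0, 0], -1], [[0.033, -0.922, 0], [0, 0, 0], -1], [[0.033, -0.922, 0], [0, 0, 0], -1], [[0.033, -0.922, 0], [0, 0, 0], -1], [[0.033, -0.922, 0], [0, 0, 0], -1], [[0.033, -0.922, 0], [0, 0, 0], -1], [[0.033, -0.922, 0], [0, 0, 0], -1], [[0.033, -0.922, 0], [0, 0, 0], -1], [[0.033, -0.922, 0], [0, 0, 0], -1]]}}

```text
time_s: 55.9
ee_pos: [0.5948, 0.1116, 0.1308]
eef_rot: [-3.142, -0.001, -0.0]
force: [0.1, 1.0, -0.4]
grip_width: 0.0161
grip_force: 20.0
```

Emit:
{"op": "send_rows", "data": {"motion": [[[0, 0, 0], [0, 0, 0], -1], [[0, 0, 0], [0, 0, 0], -1], [[0, 0, 0.9], [0, 0, 0], -1], [[0, 0, 0.9], [0, 0, 0], -1], [[0, 0, 0.6], [0, 0, 0], -1], [[0, 0, 0.2], [0, 0, 0], -1], [[0, 0, 0], [0, 0, 0], -1], [[0, 0, 0], [0, 0, 0], -1]]}}

```text
time_s: 56.7
ee_pos: [0.5954, 0.1101, 0.0531]
eef_rot: [-3.141, -0.001, -0.001]
force: [-0.6, 0.9, 0.1]
grip_width: 0.0157
grip_force: 20.0
```

Lower, release, lift, and back away toward the free area.

Emit:
{"op": "send_rows", "data": {"motion": [[[0, 0, 0.06], [0, 0, 0], -1], [[0, 0, 0.05], [0, 0, 0], -1], [[0, 0, 0], [0, 0, 0], -1], [[0, 0, 0], [0, 0, 0], -0.1], [[0, 0, 0], [0, 0, 0], -0.1], [[0, 0, 0], [0, 0, 0], -0.1], [[0, 0, 0], [0, 0, 0], -0.1], [[0, 0, -0.8], [0, 0, 0], -0.1], [[0, 0, -1], [0, 0, 0], -0.1], [[0, 0, -1], [0, 0, 0], -0.1], [[0, 0, -1], [0, 0, 0], -0.1], [[-0.5, 0.5, 0], [0, 0, 0], -0.1]]}}

```text
time_s: 57.9
ee_pos: [0.5818, 0.0964, 0.1666]
eef_rot: [-3.141, -0.007, 0.001]
force: [-0.2, 0.4, 0.1]
grip_width: 0.0422
grip_force: 0.0
```

Emit:
{"op": "send_rows", "data": {"motion": [[[-0.5, 0.8, 0], [0, 0, 0], -0.1], [[-0.5, 0.8, 0], [0, 0, 0], -0.1], [[-0.5, 0.8, 0], [0, 0, 0], -0.1], [[-0.5, 0.8, 0], [0, 0, 0], -0.1], [[-0.5, 0.8, 0], [0, 0, 0], -0.1], [[-0.3, 0.5, 0], [0, 0, 0], -0.1], [[0, 0, 0], [0, 0, 0], -0.1], [[0, 0, 0], [0, 0, 0], -0.1], [[0, 0, 0], [0, 0, 0], -0.1]]}}

```text
time_s: 58.8
ee_pos: [0.4962, -0.0388, 0.1625]
eef_rot: [-3.141, -0.0, 0.0]
force: [-0.7, 0.3, 1.3]
grip_width: 0.0423
grip_force: 0.0
```

```bash
python3 look.py 12 | grep -v 0.049; python3 -c "
import cv2
cv2.imwrite('pics/f.png',cv2.resize(cv2.imread('pics/side12.png'),(800,600),interpolation=2))"
```

```text
scene
10 [0.6    0.1103 0.0501] [0.603 0.117 0.052] [88. 88. 86.]
19 [ 0.7198 -0.0706  0.0489] [ 0.727 -0.065  0.052] [79. 78. 69.]
10 [0.6701 0.1809 0.05  ] [0.673 0.186 0.052] [74. 74. 71.]
37 [0.5977 0.1102 0.0717] [0.604 0.117 0.076] [120. 120. 117.]
42 [0.5959 0.1823 0.0714] [0.602 0.19  0.076] [120. 120. 117.]
46 [0.6688 0.1105 0.0713] [0.674 0.117 0.076] [116. 115. 113.]
50 [0.6665 0.1818 0.0713] [0.673 0.189 0.076] [117. 116. 114.]
side
15 [0.7075 0.3372 0.05  ] [0.721 0.341 0.052] [72. 73. 71.]
32 [ 0.4696 -0.1761  0.0486] [ 0.477 -0.169  0.051] [35. 93. 45.]
27 [0.5931 0.1778 0.0698] [0.6   0.187 0.074] [106. 104. 103.]
27 [0.6636 0.176  0.07  ] [0.671 0.185 0.074] [100.  98.  98.]
32 [0.6658 0.1062 0.0694] [0.672 0.119 0.073] [104. 102. 102.]
32 [0.5947 0.105  0.0696] [0.602 0.114 0.073] [102. 100. 100.]
```

View pics/f.png

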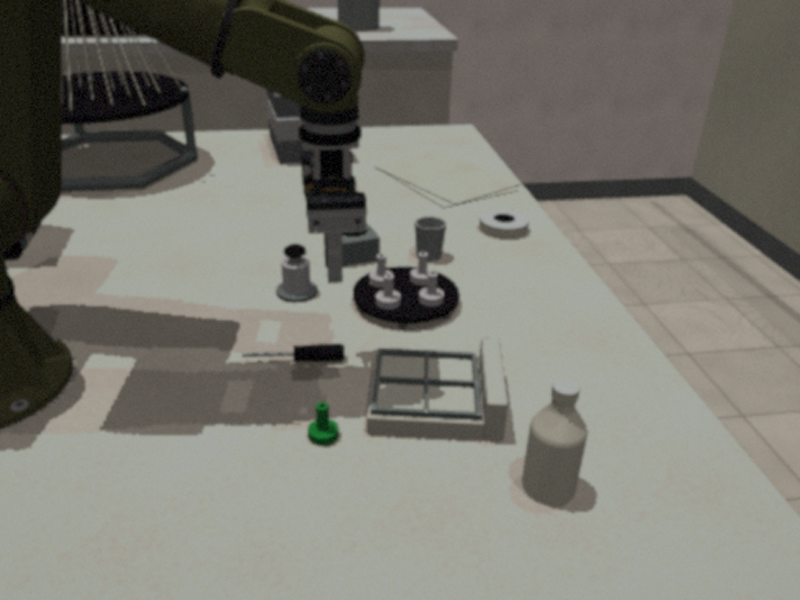

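All four holders stand on the plate, around (405,290). The bed is empty, and the bottle, pot and screwdriver are where they started.

```bash
python3 -c "
from station import *
print(hand_in())"
```

```text
the job is handed in; nothing more can be done
None
```

I handed the job in at about 59 s; the hand-in returned no verdict. The four holders went into the bed, the plunger and knob were worked in order, and all four now stand upright on the black plate. The plunger push peaked at 43.7 N through the closed fingertips, over the 40 N limit set for the arm and gripper body.

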